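# Grind cinnamon in the press-to-run spice grinder

## Task

Put the piece of cinnamon from the tray into the cup of the spice grinder, then fit the tall grinding lid over the cup with its tab in the grinder's slot and press it straight down, firmly but without forcing it, until the catches snap, and keep pressing so that the tab holds the switch well down. The grinder runs only while it is pressed: finish still holding the lid pressed home. Leave the low storage lid, the spice jars and the mug where they stand.

Things in the scene. Friction and masses are not known exactly. Their poses are not given: they have to be found in the camera images.
- grinder: cordless spice grinder, fixed on the worktop: white round housing 108 dia, 93 high, a collar round the steel cup on top, and a 34 wide column on its -x side (towards the robot at yaw 0) with the slot for the lid's tab. Origin: centre of its underside, z up. The lid is fully home when it rests on the housing, its underside 93 above this origin
- cup (a point): centre of the steel cup's floor, on the grinder's axis, 93.5 above the grinder's origin. Cup 56 inner dia, mouth at 126, a low blade on a hub 8.5 high in its middle. Outside, the collar is 74 dia and tapers to about 66 at the mouth
- catches (a point): on the grinder's axis, level with its four sprung catch balls, which stand 4.5 proud of the collar 107 above the origin (at 45, 135, 225, 315 degrees). Lid underside over the grinder's origin: at 110 its beads meet the balls, up to 20 N is needed to go on, near 104 they pass and the force drops, at 98.5 the tab meets the switch, 93 is home
- slot (a point): mouth of the slot: midway between two ears with rounded tops, 18 apart, 8 thick, 58 from the grinder's axis on its -x side, 111 above its origin. The lid's tab goes down between them onto the switch button
- grind_lid: tall grinding lid, grey plastic, about 0.12 kg, open underneath, standing on its open side. Origin: centre of its underside, z up. Skirt 90 dia outside, 84 inside, with snap beads near the lower edge that leave 77; flat shoulder at 47. It fits with its x axis along the grinder's (same yaw, about 3 degrees of play)
- lid_grip (a point): top centre of the lid's round grip, 78 above its underside: solid, 47 dia, reaching down to the shoulder 47 above the underside; take the lid here
- lid_tab (a point): lower outer edge of the lid's tab: 12 wide, 17 high from the lid's lower edge, sticking out on the lid's -x side to 61 from its axis
- switch (a joint): run switch button in the slot, under the tab: 0 up (off), grows as it is pressed, 0.0055 with the lid fully home, stop at 0.0065; the grinder runs above 0.003. Sprung, 1.4 N at first, 2.5 N with the lid home; a like sprung pin under the skirt on the far (+x) side helps it to lift the lid to 98.5 again as soon as it is let go
- switch_top (a point): top of the switch button, 8 dia, 54 from the grinder's axis on its -x side, at 98.5 above the grinder's origin when up
- cinnamon: piece of rolled cinnamon bark, a double scroll, 34 long (its x), 18 wide (its y), 9 high. Origin: centre of its underside, lying on the tray
- tray: green tray, fixed, 141 (x) by 201 (y), 22 high rim, floor 4 thick, flat inside for 104 by 164. Origin: centre of its underside. Beyond it on the right stands a fixed fish tank, 430 high, always at world x 433 to 793, y below -322: the arm starts to the right of the tank's front, so come round its front
- storage_lid: low storage lid, grey plastic, 90 dia, 18 high, no tab and no grip; not to be used. Origin: centre of its underside
- spice_jar_a: spice jar, red cap, 45 dia, 106 high; leave it. Origin: centre of its underside
- spice_jar_b: spice jar, red cap, 45 dia, 106 high; leave it. Origin: centre of its underside
- mug: white mug with dots, 82 by 114 with its handle, 91 high; leave it. Origin: centre of its underside
There are look-alikes about, which are no part of the job. What is shaped like the grind_lid but pink or turquoise is not meant.

How it is judged:
On the way, in this order (a step that is already met when the one before it is completed fails the run):
1. the cinnamon lies in the cup, let go (horizontal distance between cinnamon and cup below 0.028 m and height (world z) of cinnamon below 0.122 m and z of cinnamon in the frame of cup above -0.005 m and contact force between the fingers and cinnamon below 0.1 N), for 0.2 s.
2. the grinding lid is straight over the collar and has snapped past the catches (z of grind_lid in the frame of grinder below 0.102 m and horizontal distance between grind_lid and grinder below 0.004 m and angle between grind_lid's own z axis and vertical below 0.08 rad).
At the end, for the whole second after the job is handed in: Still pressing: lid underside under 97 mm above the grinder's, on its axis within 4 mm, upright within 0.08 rad and turned to the slot within 0.1 rad, switch pressed over 3 mm, fingers on the lid with over 2 N, lid on grinder with 2.5 to 45 N, lid still; cinnamon in the cup (value of joint switch above 0.003 m and z of grind_lid in the frame of grinder below 0.097 m and horizontal distance between grind_lid and grinder below 0.004 m and angle between grind_lid's own z axis and vertical below 0.08 rad and angle between the x axis of grind_lid and the x axis of grinder, either way round below 0.1 rad and contact force between the fingers and grind_lid above 2 N and contact force between grind_lid and grinder between 2.5 and 45 N and horizontal distance between cinnamon and cup below 0.028 m and z of cinnamon in the frame of cup between -0.005 and 0.035 m and linear speed of grind_lid below 0.02 m/s); the arm keeps its last pose, push and grip.
It fails at once if the lid is forced onto the grinder with more than 60 N (contact force between grind_lid and grinder above 60 N).
It fails at once if the storage lid, a spice jar or the mug is moved by more than 3 cm (distance of any of storage_lid, spice_jar_a, spice_jar_b, mug from where it was at the start of the episode above 0.03 m).
It also fails if it takes over 58 s, if anything falls off the work surface, if the arm or the gripper's body presses on something with over 40 N, if the wrist force passes 120 N, or if a joint passes its speed limit or range.

## Robot

A 7-joint arm with a two-finger parallel gripper is mounted at the origin on a cart in front of the work surface, level with it; the furniture and walls round the work are solid. World frame = base frame: x ahead of the robot, y to its left, z up, the work surface at z = 0. Lengths are in m, angles in rad, forces in N, time in s.
With the tool pointing down it reaches from about 0.425 to 0.825 m from the base axis. Payload 3.6 kg.
Tool frame: the origin (TCP) lies at the very end of the fingers, on their centre line; the grasp point (between the pads) lies 19 mm behind it; x points along the fingers, z is the direction in which the jaws open and shut, and the axes are right-handed (so a half turn about x gives the same grasp; the last joint's range is limited). The gripper opens to 85 mm and grips with 20 to 120 N. Pads are 22 mm wide; open, the fingers measure 114 mm over their backs; the gripper's body (76 mm by 85 mm) begins 54 mm behind the grasp point. The pads swing forward as they close: fully open they stand 13 mm farther back than shut.
Start: joints at [-1.341, 0.615, -0.013, 1.423, 0.008, 1.103, -0.04], TCP at [0.165, 0.629, 0.231] pointing down, gripper open.
Joint ranges: [-3.12, 3.12], [-0.3, 2.06], [-1.34, 1.32], [0.26, 2.42], [-1.36, 4.5], [0.01, 1.98], [-2.84, 2.84]. Speed limits (rad/s): [2.79, 2.79, 3.14, 3.14, 3.14, 3.14, 3.14].

## Interface

Orientations are given as a unit quaternion [w, x, y, z].
In Python, from station import sensors, imaging, ticket gives the robot as it stands. The module is installed in compiled form; this text tells all that it offers.
- The arm moves only by the tool carry_out, never from a script. Its argument "targets" is a list that holds one entry, the list of rows, each a list of 6 numbers: the shift along the tool's x, y, z in m, then the turn, a rotation vector about the tool's x, y, z in degrees. In form: [[[tx, ty, tz, ax, ay, az], ...]]. A call has 1 to 12 rows; each row shifts and turns the commanded pose from where the row before left it, along the tool's axes as they then stand; what a row does not reach is not made up. A row lasts 1/8 s, in which the tool goes at most 62.5 mm and 10.7 degrees, less where a joint would pass 70% of its speed; a pose out of reach is approached as far as the arm can. A call is refused whole if a number of a shift passes 0.0625 or a number of a turn 10.7, either way. A call with a gripper value outside its range is refused whole. "claw" is the closure, from 0 (fully open) to 1 (shut), set as the call begins (left out, the last holds). The fingers move at their own pace and stop on an object; the grip force is fixed at half the most. Time passes only in rows, so rows that do not move let the fingers close. It gives the time, the measured TCP pose, the force and the opening at its end, in the units of the state.
- sensors.get_obs(): the state, without advancing time (a new reading comes with each control period).
- imaging.capture(name): name is "scene" or "side" or "wrist"; returns the picture (400x640x3 uint8, blue, green, red); there is no depth.
- imaging.camera_params(name): a dict with "fx", "fy", "cx", "cy" (pixels), "R" (3x3) and "t" (3): a world point X has camera coordinates R X + t; the wrist camera has in their place "hand_eye" (4x4, takes a point from camera to tool coordinates, whose origin is the TCP and whose axes are the tool frame's). Camera axes: x right, y down, z forward; pixel columns grow to the right and rows downward; lengths in m; the calibration is good to about 2 mm. A picture is of the moment at which its call begins: read the wrist's pose just before it. camera_params takes no time and is no camera call.
- ticket.close_job(): hands the job in, once; it reports no verdict.
The state is a dict: "time": time; "joint_pos": joint angles; "joint_vel": joint speeds; "effort": joint torques, N m; "eef_pos": TCP position; "orientation": TCP orientation; "contact_force": force on the tool from outside, world axes, zero at the start; "ft_torque": the same for the moment, N m; "opening": finger opening in m.
Only numpy, scipy, OpenCV 4.12 (cv2) and the standard library are available. Lean on these libraries where they do the work, as an engineer would, in place of code of your own. Each camera call takes 0.05 s, during which the arm holds its last target. There are 200 camera calls.

## Working session

There is one attempt and no reset: what is moved stays moved. The work goes in short steps, Python scripts to look and compute and a tool call to move; the robot and the scene stay as the last step left them, time stands still between calls to the robot, and variables do not carry over. Pictures are saved under pics/ and viewed, about 8 in all and at most 12, crops included, and the job is handed in when it is done.

Besides the shell and the picture viewer there is one more tool, called after "Call:" as name([rows], argument=value, ...), one row to a line, values as JSON. carry_out: Moves the arm, as the interface text tells. Its arguments: {"type":"object","properties":{"targets":{"type":"array"},"claw":{"type":"number"}},"required":["targets"]}

```bash
mkdir -p pics; ls
python3 - <<'E'
from station import sensors, imaging
import cv2,numpy as np
np.set_printoptions(precision=4,suppress=True)
o=sensors.get_obs();print(o)
a=imaging.capture("scene");b=imaging.capture("side")
cv2.imwrite("pics/scene.png",a);cv2.imwrite("pics/side.png",b)
for n in("scene","side","wrist"):print(n,imaging.camera_params(n))
E
```

```text
pics
{'time': 0.0, 'joint_pos': array([-1.3405,  0.6159, -0.0126,  1.4249,  0.0081,  1.1034, -0.0404]), 'joint_vel': array([ 0.0004, -0.0002,  0.001 , -0.0014, -0.0007, -0.0011,  0.0017]), 'effort': array([  0.0002, -46.9216,   0.259 , -17.1035,   0.0099,   0.0095,
         0.    ]), 'eef_pos': array([0.1649, 0.6279, 0.2301]), 'orientation': array([ 0.5592, -0.4325,  0.5606,  0.4313]), 'contact_force': array([-0.7725,  0.1704,  0.0421]), 'ft_torque': array([-0.0455, -0.0356, -0.0115]), 'opening': 0.08558684377289448}
scene {'fx': 438.8257297592236, 'fy': 438.8257297592236, 'cx': 324.7398167358296, 'cy': 206.74478939832687, 'R': array([[ 0.6458, -0.7634, -0.0103],
       [-0.4005, -0.3273, -0.8559],
       [ 0.65  ,  0.5569, -0.5171]]), 't': array([-0.1966,  0.4   ,  1.2941])}
side {'fx': 515.4296083459614, 'fy': 515.4296083459614, 'cx': 318.5730940102446, 'cy': 200.43208940750517, 'R': array([[ 0.8687, -0.4953,  0.0048],
       [-0.2899, -0.5163, -0.8059],
       [ 0.4016,  0.6987, -0.5921]]), 't': array([-0.3598,  0.3644,  1.2838])}
wrist {'fx': 327.04275161657034, 'fy': 327.04275161657034, 'cx': 320.7941277157047, 'cy': 203.76057069935106, 'hand_eye': array([[ 0.0009, -0.3254,  0.9456, -0.1422],
       [ 0.0005, -0.9456, -0.3254,  0.0835],
       [ 1.    ,  0.0007, -0.0007,  0.0006],
       [ 0.    ,  0.    ,  0.    ,  1.    ]])}
```

View pics/scene.png

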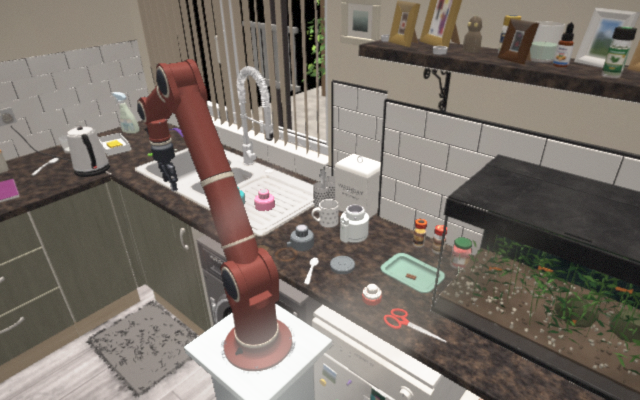

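View pics/side.png

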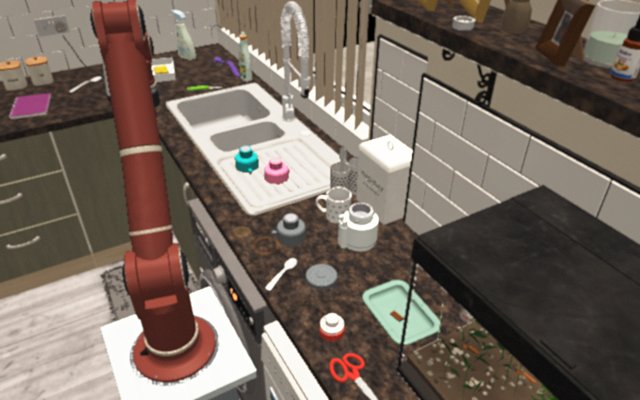

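```bash
cat > h.py <<'E'
import numpy as np,cv2
from station import sensors, imaging
from scipy.spatial.transform import Rotation as Ro
np.set_printoptions(precision=4,suppress=True)
def pose():
    o=sensors.get_obs();q=o["orientation"];return o["eef_pos"],Ro.from_quat([q[1],q[2],q[3],q[0]]).as_matrix()
def cam(n,P=None):
    c=imaging.camera_params(n)
    if n=="wrist":
        p,R=P;H=c["hand_eye"];return c,R@H[:3,:3],R@H[:3,3]+p
    return c,c["R"].T,-c["R"].T@c["t"]
def ray(n,uv,P=None):
    c,R,o=cam(n,P);d=R@np.array([(uv[0]-c["cx"])/c["fx"],(uv[1]-c["cy"])/c["fy"],1]);return o,d/np.linalg.norm(d)
def plane(n,uv,z,P=None):
    o,d=ray(n,uv,P);return o+d*(z-o[2])/d[2]
def proj(n,X,P=None):
    c,R,o=cam(n,P);v=R.T@(np.array(X)-o);return np.array([c["fx"]*v[0]/v[2]+c["cx"],c["fy"]*v[1]/v[2]+c["cy"]])
def tri(r):
    A=sum(np.eye(3)-np.outer(d,d) for o,d in r);b=sum((np.eye(3)-np.outer(d,d))@o for o,d in r);return np.linalg.solve(A,b)
E
python3 - <<'E'
from h import *
print(pose())
for k,s,d,z in[("cinn",(410,277),(397,316),.008),("griptop",(302,230),(291,219),.078),("cupmouth",(354,212),(360,211),.126),("stor",(343,263),(321,275),.018),("mug",(327,205),(339,194),.091),("tray",(413,272),(401,311),.01),("jara",(421,222),(421,222),.106),("jarb",(440,230),(440,230),.106)]:
    print(k,plane("scene",s,z),plane("side",d,z),tri([ray("scene",s),ray("side",d)]))
A=cv2.imread("pics/scene.png")[185:295,275:455];B=cv2.imread("pics/side.png")[180:350,260:450]
A=cv2.resize(A,None,fx=2.2,fy=2.2,interpolation=2);B=cv2.resize(B,None,fx=2,fy=2,interpolation=2)
c=np.zeros((360,780,3),np.uint8);c[:242,:396]=A;c[:340,400:780]=B;cv2.imwrite("pics/z.png",c)
E
```

```text
(array([0.1649, 0.628 , 0.2303]), array([[-0.0006, -0.9672,  0.2539],
       [-0.0023,  0.2539,  0.9672],
       [-1.    ,  0.    , -0.0023]]))
cinn [ 0.5317 -0.1962  0.008 ] [ 0.5386 -0.1984  0.008 ] [ 0.5479 -0.1882 -0.0071]
griptop [0.4328 0.2201 0.078 ] [0.4449 0.2245 0.078 ] [0.4534 0.2413 0.0604]
cupmouth [0.5975 0.1002 0.126 ] [0.614  0.1037 0.126 ] [0.63   0.1251 0.1029]
stor [0.4347 0.0239 0.018 ] [0.4352 0.0231 0.018 ] [0.4361 0.0249 0.0164]
mug [0.6168 0.2511 0.091 ] [0.6314 0.2492 0.091 ] [0.6517 0.2807 0.0639]
tray [ 0.5597 -0.1915  0.01  ] [ 0.557  -0.1911  0.01  ] [ 0.5538 -0.1944  0.0152]
jara [ 0.7256 -0.1178  0.106 ] [ 0.7567 -0.0078  0.106 ] [ 0.6317 -0.1474  0.2067]
jarb [ 0.7223 -0.1979  0.106 ] [ 0.7812 -0.0639  0.106 ] [ 0.6325 -0.216   0.2155]
```

Run:
```python
from h import *
print(plane("scene",(250,163),0),plane("side",(289,120),0),tri([ray("scene",(240,105)),ray("side",(283,45))]))
```

```text
[0.8073 0.9492 0.    ] [0.8007 0.9399 0.    ] [0.8008 0.9715 0.3197]
```

View pics/z.png

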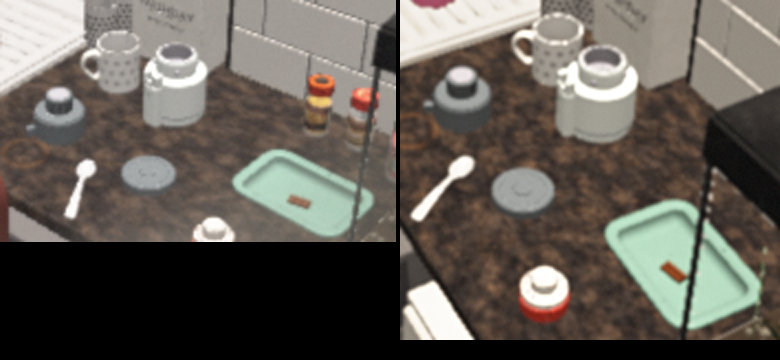

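Call:
carry_out([
  [[-0.005,-0.056,-0.01,5.3,0,0],[-0.005,-0.056,-0.01,5.3,0,0],[-0.005,-0.056,-0.01,5.3,0,0],[-0.005,-0.056,-0.01,5.3,0,0],[-0.005,-0.056,-0.01,5.3,0,0],[-0.005,-0.056,-0.01,5.3,0,0],[-0.005,-0.056,-0.01,5.3,0,0],[-0.005,-0.056,-0.01,5.3,0,0],[-0.005,-0.056,-0.01,5.3,0,0],[-0.005,-0.056,-0.01,5.3,0,0],[-0.005,-0.056,-0.01,5.3,0,0],[0,0,0,0,0,0]],
], claw=0)

```text
time: 1.6
eef_pos: [0.5409, 0.1534, 0.2869]
orientation: [0.7, -0.102, 0.7, 0.099]
contact_force: [0.9, -0.2, 0.2]
opening: 0.0854
```

Run:
```python
from h import *
P=pose();print(P);a=imaging.capture("wrist");cv2.imwrite("pics/w1.png",a);np.savez("w1.npz",p=P[0],R=P[1])
for X in[(.44,.222,.078),(.605,.102,.126),(.435,.024,.018)]:print(proj("wrist",X,P))
```

```text
(array([0.5409, 0.1534, 0.2869]), array([[ 0.0014, -0.2809,  0.9597],
       [-0.0041,  0.9597,  0.2809],
       [-1.    , -0.0043,  0.0002]]))
[242.8333  79.5069]
[365.9942 246.3506]
[219.2551 228.4187]
```

View pics/w1.png

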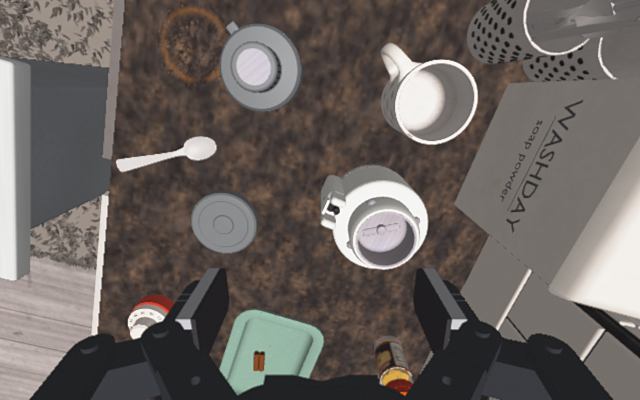

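Run:
```python
from h import *
a=cv2.imread("pics/w1.png");d=np.load("w1.npz");P=(d["p"],d["R"])
h=cv2.cvtColor(a,cv2.COLOR_BGR2HSV)
m=np.zeros(a.shape[:2],np.uint8);m[335:385,240:285]=1
k=((h[...,0]<20)&(h[...,1]>90)&(m>0)).astype(np.uint8)
c=max(cv2.findContours(k,0,2)[0],key=cv2.contourArea);r=cv2.minAreaRect(c);print(r)
print([plane("wrist",x,.0125,P) for x in cv2.boxPoints(r)],plane("wrist",r[0],.0125,P))
print("gripper proj",proj("wrist",(.5352,-.197,.01),P))
print(a[67,230:290:4].tolist())
A=cv2.resize(a[10:120,205:315],None,fx=3.6,fy=3.6,interpolation=2);B=cv2.resize(a[160:275,315:435],None,fx=3.3,fy=3.3,interpolation=2)
c=np.zeros((400,800,3),np.uint8);c[:396,:396]=A;c[:B.shape[0],400:400+B.shape[1]]=B;cv2.imwrite("pics/z2.png",c)
```

```text
((259.0, 361.0), (18.0, 10.0), 90.0)
[array([ 0.5267, -0.176 ,  0.0125]), array([ 0.5421, -0.1715,  0.0125]), array([ 0.5505, -0.2077,  0.0125]), array([ 0.5347, -0.2123,  0.0125])] [ 0.5384 -0.1917  0.0125]
gripper proj [256.6025 361.8239]
[[124, 122, 120], [151, 149, 148], [211, 205, 213], [216, 210, 216], [213, 203, 212], [216, 209, 214], [217, 208, 215], [211, 200, 207], [216, 205, 212], [220, 209, 215], [200, 189, 195], [158, 156, 155], [71, 71, 69], [165, 162, 161], [169, 167, 167]]
```

View pics/z2.png

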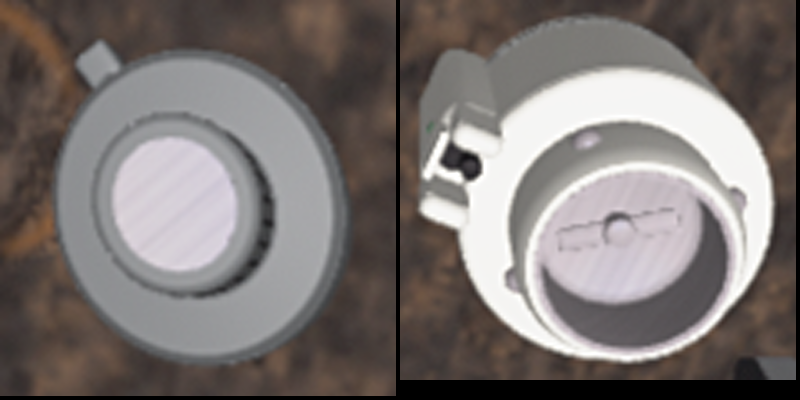

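Call:
carry_out([
  [[0,-0.041,-0.0125,0,0,0],[0,-0.041,-0.0125,0,0,0],[0,-0.041,-0.0125,0,0,0],[0,-0.041,-0.0125,0,0,0],[0.03,-0.041,-0.0125,0,0,0],[0.04,-0.041,-0.0125,0,0,0],[0.04,-0.042,-0.0125,0,0,0],[0.04,-0.042,-0.0125,0,0,0],[0,0,0,0,0,0]],
])

```text
time: 2.78
eef_pos: [0.5375, -0.1862, 0.1325]
orientation: [0.697, -0.102, 0.702, 0.103]
contact_force: [-0.3, 0.3, 1.0]
opening: 0.0853
```

Run:
```python
from h import *
P=pose();print(P);a=imaging.capture("wrist");cv2.imwrite("pics/w2.png",a);np.savez("w2.npz",p=P[0],R=P[1])
h=cv2.cvtColor(a,cv2.COLOR_BGR2HSV)
k=((h[...,0]<20)&(h[...,1]>90)).astype(np.uint8)
k=cv2.morphologyEx(k,cv2.MORPH_CLOSE,np.ones((5,5)))
for c in cv2.findContours(k,0,2)[0]:
    if cv2.contourArea(c)<300:continue
    r=cv2.minAreaRect(c);q=np.array([plane("wrist",x,.0125,P)[:2] for x in c[:,0]],np.float32);r2=cv2.minAreaRect(q);print(r,r2,(r2[0]-P[0][:2])@P[1][:2,1:])
```

```text
(array([ 0.5375, -0.1862,  0.1325]), array([[-0.0079, -0.2879,  0.9576],
       [ 0.0004,  0.9577,  0.2879],
       [-1.    ,  0.0027, -0.0075]]))
((603.5, 328.0), (76.0, 71.0), 90.0) ((0.8397933840751648, -0.2381436675786972), (0.06526105850934982, 0.09707106649875641), 34.1075439453125) [-0.1367  0.2746]
((548.2500610351562, 271.2500305175781), (64.34671783447266, 59.396968841552734), 45.0) ((0.7535028457641602, -0.19936439394950867), (0.05285462737083435, 0.06784603744745255), 72.96542358398438) [-0.0748  0.2031]
((624.0, 217.5), (57.0, 30.0), 90.0) ((0.7930088043212891, -0.13229182362556458), (0.0240225400775671, 0.05467977002263069), 34.10755920410156) [-0.0219  0.2602]
((318.5549011230469, 205.50608825683594), (19.767244338989258, 38.651039123535156), 6.340191841125488) ((0.5375565886497498, -0.19439440965652466), (0.016732629388570786, 0.034749310463666916), 10.399659156799316) [-0.0078 -0.0023]
((81.35292053222656, 207.02130126953125), (91.919921875, 95.17628479003906), 69.22774505615234) ((0.3431919813156128, -0.2566828727722168), (0.08648642152547836, 0.07669820636510849), 37.910919189453125) [-0.0115 -0.2063]
((589.56640625, 191.7489776611328), (90.08123016357422, 63.29020690917969), 11.633633613586426) ((0.7463642954826355, -0.11767621338367462), (0.0724506601691246, 0.05243169516324997), 4.749655723571777) [0.0055 0.2198]
((134.02886962890625, 84.29617309570312), (96.8026351928711, 61.896018981933594), 78.2065658569336) ((0.37753400206565857, -0.14602693915367126), (0.04831676930189133, 0.06623081117868423), 17.12946891784668) [ 0.0845 -0.1416]
```

View pics/w2.png

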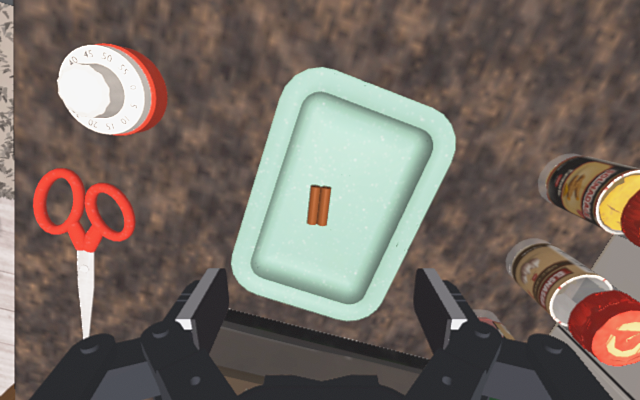

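Call:
carry_out([
  [[0.02,-0.008,-0.0023,6.3,0,0],[0.025,0,0,0,0,0],[0.025,0,0,0,0,0],[0.02,0,0,0,0,0],[0.02,0,0,0,0,0],[0,0,0,0,0,0]],
], claw=0.55)

```text
time: 3.58
eef_pos: [0.541, -0.189, 0.0257]
orientation: [0.704, -0.066, 0.704, 0.068]
contact_force: [0.0, -0.1, -0.1]
opening: 0.0385
```

Run:
```python
from h import *
P=pose();print(P, sensors.get_obs()["opening"]);X=np.array([.5376,-.1944,.0085]);print(P[1].T@(X-P[0]))
```

```text
(array([ 0.541 , -0.189 ,  0.0257]), array([[-0.0012, -0.1897,  0.9818],
       [ 0.0029,  0.9818,  0.1897],
       [-1.    ,  0.003 , -0.0006]])) 0.038544382606060044
[ 0.0172 -0.0047 -0.0044]
```

Call:
carry_out([
  [[0.006,-0.0045,-0.0044,0,0,0],[0.006,0,0,0,0,0],[0.006,0,0,0,0,0],[0,0,0,0,0,0]],
])

```text
time: 4.08
eef_pos: [0.5367, -0.1974, 0.0079]
orientation: [0.704, -0.066, 0.704, 0.066]
contact_force: [0.8, -0.6, -0.0]
opening: 0.0383
```

Call:
carry_out([
  [[0,0,0,0,0,0],[0,0,0,0,0,0],[0,0,0,0,0,0],[0,0,0,0,0,0]],
], claw=1)

```text
time: 4.58
eef_pos: [0.5372, -0.1977, 0.0088]
orientation: [0.704, -0.066, 0.704, 0.066]
contact_force: [-0.6, 0.8, 5.7]
opening: 0.0139
```

Call:
carry_out([
  [[-0.01,0,0,0,0,0],[-0.02,0,0,0,0,0],[-0.03,0,0,0,0,0],[-0.03,0,0,0,0,0],[-0.03,0,0,0,0,0],[-0.03,0,0,0,0,0],[-0.03,0,0,0,0,0],[0,0,0,0,0,0]],
])

```text
time: 5.58
eef_pos: [0.5383, -0.1985, 0.1909]
orientation: [0.706, -0.067, 0.702, 0.065]
contact_force: [-0.2, 0.5, -1.1]
opening: 0.0143
```

Run:
```python
from h import *
P=pose();print(P);a=imaging.capture("wrist");np.savez("w3.npz",p=P[0],R=P[1])
cv2.imwrite("pics/w3.png",a)
uv=proj("wrist",P[0],P);print(uv);u,v=uv.astype(int)
c=a[max(0,v-90):v+90,u-120:u+120];cv2.imwrite("pics/w3c.png",cv2.resize(c,None,fx=3,fy=3,interpolation=2))
```

```text
(array([ 0.5383, -0.1985,  0.1909]), array([[ 0.0055, -0.1854,  0.9826],
       [-0.0021,  0.9827,  0.1854],
       [-1.    , -0.0031,  0.005 ]]))
[319.7677 270.9056]
```

View pics/w3c.png

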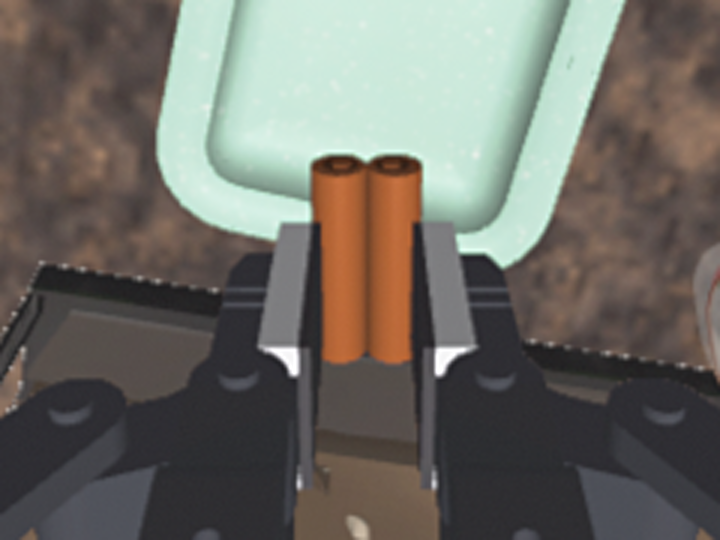

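Run:
```python
from h import *
d=np.load("w1.npz");P=(d["p"],d["R"])
a=cv2.imread("pics/w1.png")
# grip top by mask
m=((a.min(2)>185)).astype(np.uint8);m[:, :225]=0;m[:,285:]=0;m[100:]=0
c=max(cv2.findContours(m,0,2)[0],key=cv2.contourArea);e=cv2.fitEllipse(c);print(e)
q=np.array([plane("wrist",x,.078,P)[:2] for x in c[:,0]],np.float32);g=np.array(cv2.minEnclosingCircle(q)[0]);print("grip",cv2.minEnclosingCircle(q))
f=lambda u,v:(205+u/3.6,10+v/3.6); k=lambda u,v:(315+(u-400)/3.3,160+v/3.3)
t=plane("wrist",f(90,58),.017,P);print("tab",t,np.linalg.norm(t[:2]-g),"yaw",np.degrees(np.arctan2(*(g-t[:2])[::-1])))
cm=plane("wrist",k(636,261),.126,P);print("cup",cm,[plane("wrist",k(*x),.126,P) for x in((524,255),(748,265),(640,163),(632,360))])
print("hsg",[plane("wrist",k(*x),.093,P) for x in((773,195),(616,66),(540,345))],"blade",plane("wrist",k(619,229),.102,P))
s=plane("wrist",k(461,168),.111,P);print("slot",s,np.linalg.norm((s-cm)[:2]),"yaw",np.degrees(np.arctan2(*(cm-s)[:2][::-1])))
s1=plane("wrist",k(478,128),.111,P);s2=plane("wrist",k(443,208),.111,P);print(s1,s2,s1-s2,np.linalg.norm(s1-s2))
```

```text
((253.08804321289062, 66.30189514160156), (32.767948150634766, 36.776180267333984), 160.01052856445312)
grip ((0.4473475515842438, 0.2367200255393982), 0.01697637140750885)
tab [0.4012 0.2707 0.017 ] 0.057325705782165975 yaw -36.37107580256094
cup [0.6224 0.1157 0.126 ] [array([0.5886, 0.1079, 0.126 ]), array([0.6561, 0.1242, 0.126 ]), array([0.6124, 0.1464, 0.126 ]), array([0.6332, 0.0826, 0.126 ])]
hsg [array([0.6695, 0.1385, 0.093 ]), array([0.6039, 0.1658, 0.093 ]), array([0.6126, 0.0625, 0.093 ])] blade [0.6213 0.1156 0.102 ]
slot [0.5637 0.1246 0.111 ] 0.059349536397315814 yaw -8.63314525827871
[0.5649 0.1388 0.111 ] [0.5622 0.11   0.111 ] [0.0027 0.0287 0.    ] 0.02887430972204845
```

Run:
```python
from h import *
print(plane("scene",(368,218),0),plane("side",(386,221),0))
d=np.load("w1.npz");P=(d["p"],d["R"])
for z in(0,.1,.2,.25):print(plane("wrist",(457,204),z,P),plane("wrist",(506,84),z,P))
print(tri([ray("wrist",(457,204),P),ray("scene",(336,163))]),tri([ray("wrist",(457,204),P),ray("scene",(368,218))]))
```

```text
[0.7607 0.1447 0.    ] [0.7551 0.1509 0.    ]
[ 0.7415  0.1441 -0.    ] [0.7348 0.3053 0.    ]
[0.6893 0.1653 0.1   ] [0.6841 0.2889 0.1   ]
[0.637  0.1865 0.2   ] [0.6334 0.2724 0.2   ]
[0.6109 0.197  0.25  ] [0.608  0.2642 0.25  ]
[0.597  0.2002 0.2959] [0.7454 0.1411 0.0049]
```

Call:
carry_out([
  [[0,0.04,0.01,0,0,0],[0,0.05,0.02,0,0,0],[0,0.05,0.02,0,0,0],[0,0.05,0.025,0,0,0],[0,0.04,0.025,0,0,0],[0,0.03,0.02,0,0,0],[0,0.02,0.01,0,0,0],[0,0,0,0,0,0]],
])

```text
time: 6.62
eef_pos: [0.612, 0.1033, 0.1869]
orientation: [0.703, -0.067, 0.705, 0.067]
contact_force: [-0.9, -0.9, -0.7]
opening: 0.0141
```

Run:
```python
from h import *
P=pose();print(P);a=imaging.capture("wrist");np.savez("w4.npz",p=P[0],R=P[1])
cv2.imwrite("pics/w4.png",a);cv2.imwrite("pics/w4c.png",a[:,120:520])
X=np.array([.6226,.1126,.115]);print(P[1].T@(X-P[0]))
```

```text
(array([0.612 , 0.1033, 0.1869]), array([[-0.0025, -0.1884,  0.9821],
       [ 0.0001,  0.9821,  0.1884],
       [-1.    ,  0.0006, -0.0025]]))
[0.0719 0.0071 0.0124]
```

View pics/w4.png

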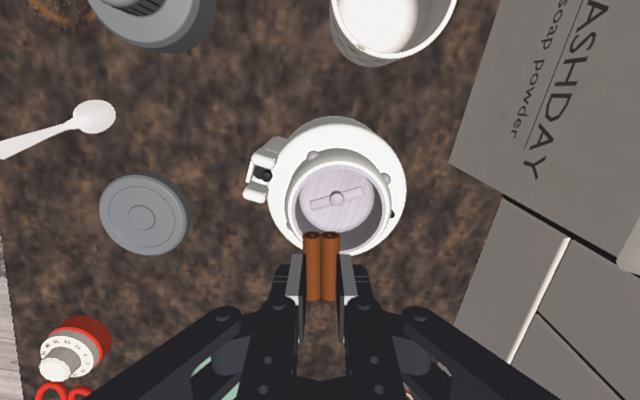

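Run:
```python
from h import *
d=np.load("w4.npz");P=(d["p"],d["R"]);W=lambda u,z:plane("wrist",u,z,P)[:2]
a=cv2.imread("pics/w4.png")
r=[W(x,.126) for x in((286,203),(390,203),(338,152),(338,254))];print(r,np.mean(r,0))
c=W((338,203),.126);print("rim",c,"hub",W((336,199),.102))
e1,e2=W((268,149),.111),W((256,192),.111);s=(e1+e2)/2;print("ears",e1,e2,"slot",s,np.linalg.norm(s-c),"yaw",np.degrees(np.arctan2(*(c-s)[::-1])),np.degrees(np.arctan2(*(e1-e2)[::-1]))-90)
b1,b2=W((314,155),.107),W((386,179),.107);print("balls",b1,b2,np.linalg.norm(b1-c),np.linalg.norm(b2-c),[np.degrees(np.arctan2(*(b-c)[::-1])) for b in(b1,b2)])
# housing
m=(a.min(2)>215).astype(np.uint8);m[:, :270]=0;m[:,420:]=0;m[:110]=0;m[260:]=0
k=max(cv2.findContours(m,0,2)[0],key=cv2.contourArea);q=np.array([W(x,.093) for x in k[:,0]],np.float32);print("hsg",cv2.minEnclosingCircle(q))
X=np.append(c,.115);print(P[1].T@(X-P[0]))
v=cv2.resize(a[105:275,225:425],None,fx=4,fy=3.5,interpolation=2);cv2.imwrite("pics/z4.png",v)
```

```text
[array([0.5871, 0.1135]), array([0.6542, 0.1264]), array([0.6138, 0.1528]), array([0.6284, 0.0833])] [0.6209 0.119 ]
rim [0.6207 0.1199] hub [0.6214 0.1149]
ears [0.5687 0.1435] [0.5646 0.1121] slot [0.5667 0.1278] 0.05456390604352056 yaw -8.304522524386773 -7.461322509394947
balls [0.5997 0.1446] [0.6522 0.1375] 0.03238647139699599 0.036117846701501484 [np.float64(130.44869334667356), np.float64(29.105801522614453)]
hsg ((0.620150625705719, 0.11596476286649704), 0.05416121333837509)
[0.0719 0.0147 0.0118]
```

Call:
carry_out([
  [[0.005,0.0072,0.0111,0,0,0],[0.012,0,0,0,0,0],[0.012,0,0,0,0,0],[0.01,0,0,0,0,0],[0,0,0,0,0,0]],
])

```text
time: 7.3
eef_pos: [0.6214, 0.1104, 0.1479]
orientation: [0.703, -0.066, 0.705, 0.066]
contact_force: [-0.3, -0.4, 1.2]
opening: 0.014
```

Call:
carry_out([
  [[0.011,0.002,0,0,0,0],[0.011,0,0,0,0,0],[0.01,0,0,0,0,0],[0,0,0,0,0,0]],
])

```text
time: 7.8
eef_pos: [0.6211, 0.1126, 0.116]
orientation: [0.703, -0.066, 0.705, 0.066]
contact_force: [0.0, 0.3, -1.1]
opening: 0.0143
```

Call:
carry_out([
  [[0,0,0,0,0,0],[0,0,0,0,0,0],[0,0,0,0,0,0]],
], claw=0.73)

```text
time: 8.18
eef_pos: [0.6222, 0.1127, 0.1177]
orientation: [0.704, -0.066, 0.704, 0.066]
contact_force: [-0.2, -0.2, -0.5]
opening: 0.023
```

Call:
carry_out([
  [[-0.02,0,0,0,0,0],[-0.03,0,0,0,0,0],[-0.04,0,0,0,0,0],[-0.04,0,0,0,0,0],[0,0,0,0,0,0]],
])

```text
time: 8.8
eef_pos: [0.6242, 0.1125, 0.2517]
orientation: [0.707, -0.066, 0.701, 0.066]
contact_force: [-0.0, -1.2, -0.8]
opening: 0.0233
```

Run:
```python
from h import *
P=pose();print(P);a=imaging.capture("wrist");np.savez("w5.npz",p=P[0],R=P[1])
cv2.imwrite("pics/w5.png",a)
```

```text
(array([0.6242, 0.1125, 0.2517]), array([[ 0.0088, -0.1853,  0.9826],
       [ 0.0013,  0.9827,  0.1853],
       [-1.    , -0.0003,  0.0089]]))
```

View pics/w5.png

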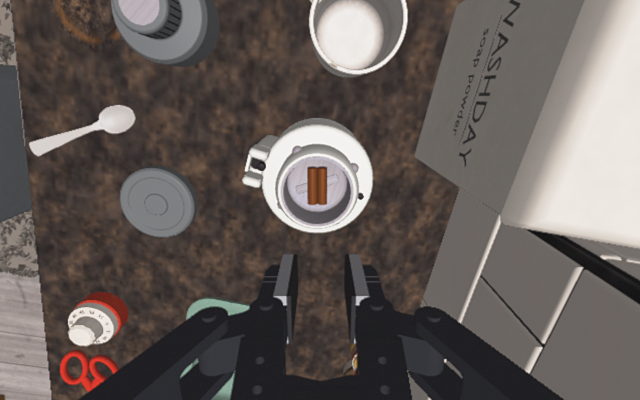

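Run:
```python
from h import *
d=np.load("w5.npz");P=(d["p"],d["R"]);W=lambda u,z:plane("wrist",u,z,P)[:2]
a=cv2.imread("pics/w5.png")
m=(a.min(2)>215).astype(np.uint8);m[:, :264]=0;m[:,390:]=0;m[:110]=0;m[245:]=0
k=max(cv2.findContours(m,0,2)[0],key=cv2.contourArea);q=np.array([W(x,.093) for x in k[:,0]],np.float32);r=cv2.minEnclosingCircle(q);print("hsg",r)
e1,e2=W((268,142),.111),W((253,178),.111);s=(e1+e2)/2;c=np.array(r[0]);print(s,np.linalg.norm(s-c),"yaw",np.degrees(np.arctan2(*(c-s)[::-1])),np.degrees(np.arctan2(*(e1-e2)[::-1]))-90)
```

```text
hsg ((0.6222785711288452, 0.11480133980512619), 0.05210684612393379)
[0.5692 0.1295] 0.05512220829649803 yaw -15.476609179244248 -14.550171253759842
```

Call:
carry_out([
  [[0,0.02,-0.02,0,0,0],[0,0.03,-0.03,0,0,0],[0,0.035,-0.035,0,0,0],[0,0.035,-0.035,0,0,0],[0.02,0.025,-0.021,0,0,0],[0.03,0.01,-0.01,0,0,0],[0,0,0,0,0,0],[0,0,0,0,0,0]],
], claw=0)

```text
time: 9.85
eef_pos: [0.4459, 0.2363, 0.1977]
orientation: [0.704, -0.066, 0.704, 0.065]
contact_force: [0.6, -0.1, 0.1]
opening: 0.0852
```

Run:
```python
from h import *
P=pose();print(P);a=imaging.capture("wrist");np.savez("w6.npz",p=P[0],R=P[1])
cv2.imwrite("pics/w6.png",a)
u,v=proj("wrist",(.4473,.2367,.06),P).astype(int);print(u,v)
x,y=max(0,u-100),max(0,v-110)
print(x,y);cv2.imwrite("pics/w6c.png",cv2.resize(a[y:y+200,x:x+230],None,fx=3,fy=3,interpolation=2))
```

```text
(array([0.4459, 0.2363, 0.1977]), array([[ 0.0011, -0.1841,  0.9829],
       [-0.0006,  0.9829,  0.1841],
       [-1.    , -0.0008,  0.0009]]))
321 190
221 80
```

View pics/w6c.png

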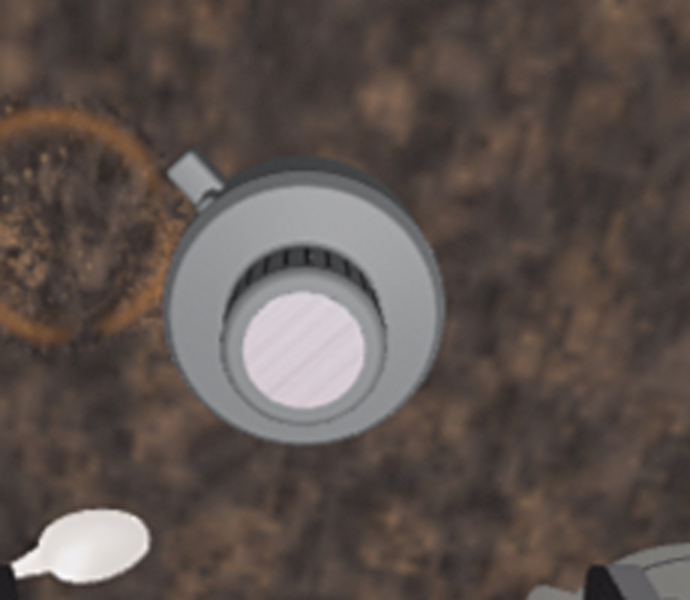

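Run:
```python
from h import *
d=np.load("w6.npz");P=(d["p"],d["R"]);W=lambda u,z:plane("wrist",u,z,P)[:2]
f=lambda u,v:(221+u/3,80+v/3)
g=W(f(304,350),.078);s=[W(f(*x),.047) for x in((165,310),(441,310),(303,184),(303,442))]
print("grip",g,"shoulder",s,np.mean(s,0))
c=W(f(303,313),.047)
t=W(f(180,163),.017);print(c,"tab",t,np.linalg.norm(t-g),"yaw",[np.degrees(np.arctan2(*(x-t)[::-1])) for x in(g,np.mean(s,0))])
k1,k2=W(f(168,175),.017),W(f(192,152),.017);print("tab width",np.linalg.norm(k1-k2),"yaw",np.degrees(np.arctan2(*(k2-k1)[::-1]))-90)
print(P[1].T@(np.append((g+np.mean(s,0))/2,.05)-P[0]))
a=cv2.imread("pics/w4.png")[110:260,235:415];b=cv2.imread("pics/w5.png")[110:240,235:380]
A=cv2.resize(a,None,fx=4,fy=4,interpolation=2);cv2.imwrite("pics/g4.png",A)
```

```text
grip [0.4478 0.2368] shoulder [array([0.4052, 0.2319]), array([0.489 , 0.2476]), array([0.4399, 0.2777]), array([0.4553, 0.1962])] [0.4473 0.2384]
[0.4473 0.2388] tab [0.4004 0.2728] 0.05948370464305521 yaw [np.float64(-37.20568502975994), np.float64(-36.22791771164148)]
tab width 0.01092004630181252 yaw -37.04204269878628
[0.1477 0.0011 0.0018]
```

View pics/g4.png

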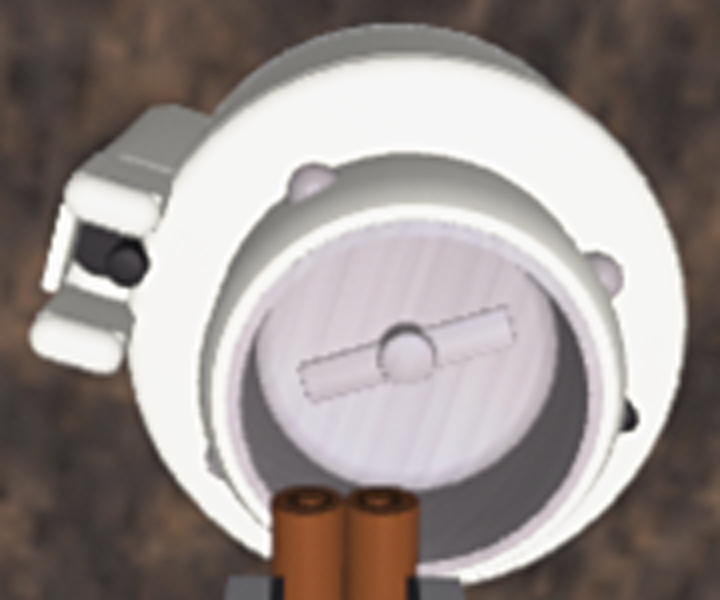

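Run:
```python
from h import *
d=np.load("w4.npz");P=(d["p"],d["R"]);W=lambda u,v,z:plane("wrist",(235+u/4,110+v/4),z,P)[:2]
ang=lambda v:np.degrees(np.arctan2(v[1],v[0]))
sw,pin=W(126,258,.0985),W(629,415,.0985);print("sw",sw,"pin",pin,np.linalg.norm(pin-sw),ang(pin-sw))
e1,e2=W(115,196,.111),W(78,338,.111);s=(e1+e2)/2;print("ears",e1,e2,np.linalg.norm(e1-e2),ang(e1-e2)-90,"slot",s)
b=[W(312,182,.107),W(603,272,.107)];print("balls",b,np.linalg.norm(b[0]-b[1]),ang(b[1]-b[0]))
hub=W(406,358,.102);h=[W(*x,.093) for x in((130,310),(688,310),(415,52))];print("hub",hub,"hsg",h)
y=np.radians(-8.5);u=np.array([np.cos(y),np.sin(y)])
print("axis from sw",sw+.054*u,"slot",s+.058*u)
for c in((.6207,.1155),(.6207,.1165),(.6215,.115)):
    print(c,[ang(np.array(c)-x) for x in(sw,s)],ang(pin-c),[np.linalg.norm(np.array(c)-x) for x in[sw,s,pin]+b+h])
```

```text
sw [0.5686 0.1225] pin [0.6658 0.1104] 0.09795184971821401 -7.127531137382781
ears [0.5668 0.1362] [0.5638 0.1101] 0.026278366402864694 -6.58572623686716 slot [0.5653 0.1232]
balls [array([0.5991, 0.1441]), array([0.6519, 0.1382])] 0.05315637340224597 -6.419689997813037
hub [0.6218 0.1146] hsg [array([0.57  , 0.1112]), array([0.6728, 0.1311]), array([0.6128, 0.1675])]
axis from sw [0.622  0.1145] slot [0.6227 0.1146]
(0.6207, 0.1155) [np.float64(-7.672467802872849), np.float64(-7.9066311391296)] -6.495962810564114 [np.float64(0.05258488568306356), np.float64(0.055895358654734224), np.float64(0.04537209882657653), np.float64(0.03587477191646984), np.float64(0.03854229509830925), np.float64(0.05087136728598081), np.float64(0.054412758367865764), np.float64(0.052638142087972364)]
(0.6207, 0.1165) [np.float64(-6.590016090099267), np.float64(-6.888923624020085)] -7.747333339276755 [np.float64(0.05246073759225758), np.float64(0.05576659644912903), np.float64(0.04549608262004428), np.float64(0.035082551162609596), np.float64(0.03796289665421469), np.float64(0.050965425680671105), np.float64(0.054135391964412104), np.float64(0.051649648962669485)]
(0.6215, 0.115) [np.float64(-8.089187733682216), np.float64(-8.295484395429455)] -5.973111828724092 [np.float64(0.05344589224347065), np.float64(0.05675784022015896), np.float64(0.0445225221370379), np.float64(0.036757764394383725), np.float64(0.038199242956679515), np.float64(0.05162945913762948), np.float64(0.053793719669702034), np.float64(0.05325718209932654)]
```

Call:
carry_out([
  [[0.025,0.001,0.0018,0,0,0],[0.03,0,0,0,0,0],[0.03,0,0,0,0,0],[0.025,0,0,0,0,0],[0.015,0,0,0,0,0],[0.01,0,0,0,0,0],[0.008,0,0,0,0,0],[0,0,0,0,0,0]],
], claw=0)

```text
time: 10.9
eef_pos: [0.4465, 0.2383, 0.0542]
orientation: [0.704, -0.066, 0.704, 0.066]
contact_force: [-0.1, 0.2, 0.5]
opening: 0.0848
```

Call:
carry_out([
  [[0.005,-0.001,0.001,0,0,0],[0,0,0,0,0,0]],
])

```text
time: 11.15
eef_pos: [0.4477, 0.2374, 0.0493]
orientation: [0.704, -0.066, 0.704, 0.066]
contact_force: [-0.2, -0.0, -0.8]
opening: 0.0853
```

Call:
carry_out([
  [[0,0,0,0,0,0],[0,0,0,0,0,0],[0,0,0,0,0,0],[0,0,0,0,0,0],[0,0,0,0,0,0]],
], claw=1)

```text
time: 11.78
eef_pos: [0.4478, 0.2376, 0.0498]
orientation: [0.704, -0.066, 0.704, 0.066]
contact_force: [-0.4, -1.2, 5.6]
opening: 0.0456
```

Call:
carry_out([
  [[-0.02,0,0,0,0,0],[-0.04,0,0,0,0,0],[-0.04,0,0,0,0,0],[-0.035,0,0,0,0,0],[-0.02,-0.015,0.015,0,0,0],[-0.005,-0.03,0.03,0,0,0],[0,-0.035,0.035,0,0,0],[0,-0.035,0.035,0,0,0],[0,-0.025,0.022,0,0,0],[0,-0.012,0.0113,0,0,0],[0,0,0,0,0,0]],
])

```text
time: 13.15
eef_pos: [0.6212, 0.1152, 0.2085]
orientation: [0.703, -0.065, 0.705, 0.065]
contact_force: [-0.0, 0.6, -1.0]
opening: 0.0455
```

Call:
carry_out([
  [[0,0,0,-7.5,0,0],[0,0,0,-7.5,0,0],[0,0,0,-7.5,0,0],[0,0,0,-7.3,0,0],[0,0,0,0,0,0],[0,0,0,0,0,0]],
])

```text
time: 13.9
eef_pos: [0.6207, 0.1168, 0.2093]
orientation: [0.663, -0.244, 0.664, 0.245]
contact_force: [0.8, -0.2, -1.1]
opening: 0.0456
```

Run:
```python
from h import *
P=pose();print(P, sensors.get_obs()["joint_pos"]);a=imaging.capture("wrist");np.savez("w7.npz",p=P[0],R=P[1])
cv2.imwrite("pics/w7.png",a)
print(np.degrees(np.arctan2(P[1][1,2],P[1][0,2])))
```

```text
(array([0.6207, 0.1168, 0.2093]), array([[-0.0008, -0.6491,  0.7607],
       [ 0.0006,  0.7607,  0.6491],
       [-1.    ,  0.001 , -0.0002]])) [-0.3533  0.6134  0.2275  1.515  -0.1527  1.0313  0.6192]
40.476435037324805
```

View pics/w7.png

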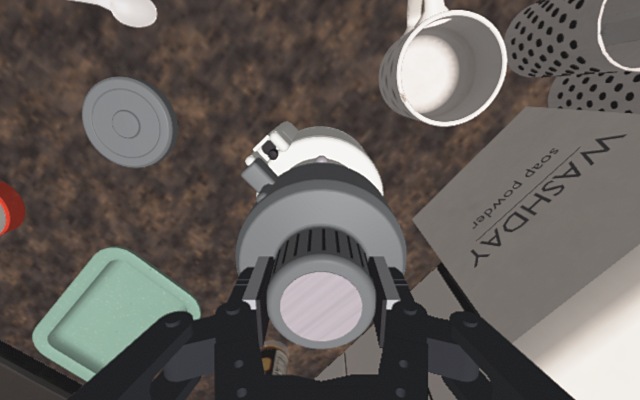

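Run:
```python
from h import *
d=np.load("w7.npz");P=(d["p"],d["R"]);W=lambda u,v,z:plane("wrist",(u,v),z,P)[:2]
ang=lambda v:np.degrees(np.arctan2(v[1],v[0]))
a=cv2.imread("pics/w7.png")
m=((a.min(2)>170)).astype(np.uint8);m[:255]=0;m[350:]=0;m[:,:270]=0;m[:,370:]=0
k=max(cv2.findContours(m,0,2)[0],key=cv2.contourArea);e=cv2.fitEllipse(k);g=W(*e[0],.2375);print(e[0],"grip",g,P[0][:2])
t=W(253,170,.176);print("tab",t,np.linalg.norm(t-g),"yaw",ang(g-t))
print("switch",W(271,153,.0985),"shoulder",[W(*x,.2065) for x in((237,250),(405,250))])
# predicted pixels: lid yaw -7 tab tip corners; switch
y=np.radians(-7);u=np.array([np.cos(y),np.sin(y)]);n=np.array([-u[1],u[0]])
for s in(-.006,.006):print("pred tab",proj("wrist",np.append(P[0][:2]-.061*u+s*n,.176),P))
ax=np.array([.6217,.1155]);print("pred switch",proj("wrist",np.append(ax-.054*u,.0985),P),"ears",[proj("wrist",np.append(ax-.058*u+s*n,.111),P) for s in(.013,-.013)])
g=cv2.cvtColor(a,6)
print(g[140:192:3,232:300:3])
```

```text
(320.6571044921875, 306.2176208496094) grip [0.6212 0.117 ] [0.6207 0.1168]
tab [0.5649 0.1258] 0.05698926914868521 yaw -8.821635599215677
switch [0.5667 0.1213] shoulder [array([0.5833, 0.0978]), array([0.6463, 0.1516])]
pred tab [236.8528 173.6937]
pred tab [251.9198 159.1112]
pred switch [273.0681 153.4804] ears [array([279.3677, 140.5409]), array([254.6708, 164.2566])]
[[ 67  79  90  93  94  85  73  65  64  61 232 252 135 208 241 246 239 211
  119 124 124 145 195]
 [ 78  91  88  89  83  90  93  72  54 232 252  74  63  58 220 242 246 238
  206 121 208 233 241]
 [ 86  91  87  86  81  86  92  81 240 246  84  61  63  66  58 224 242 246
  234 193 244 245 245]
 [ 82  79  77  71  82  87  87 234 246 226 103  62  63  43  24 198 217 238
  222 246 245 245 245]
 [ 95  83  78  73  80  91  85 109 117 235 248  52  51  64  74  49 236 244
  245 245 245 245 245]
 [ 89  90  78  78  89  82 159 134 125 120 247 250  94  60  68  61 247 245
  245 245 245 245 245]
 [ 82  79  67  76  85 207 228 208  90  68 115 247 254  38  45 245 245 245
  245 245 245 245 245]
 [ 78  73  64  70  83 236 249 145  60  65  62
[... 322 characters left out ...]
243  86  62  62  62]
 [ 57  65  72  86 133 143 145 148 149 153 143 109  67  65  90 252 255  90
   57  63  62  63  63]
 [ 60  63  63  87 138 141 144 145 148 150 153 142 108  67  66 106  56  61
   62  63  63  63  63]
 [ 58  59  61  60  93 138 141 143 146 148 149 153 141 108  67  64  62  63
   61  62  63  62  63]
 [ 56  58  61  64  67  89 138 140 143 146 147 150 154 145  98  63  62  63
   63  62  61  68  80]
 [ 61  59  64  71  66  62  89 137 141 144 148  81  60  69  61  61  61  62
   70  84  93  95  96]
 [ 69  64  65  67  65  67  73  86 137 143  75  62  65  61  63  60  75  92
   96  95  97  95  97]
 [ 64  62  63  65  62  63  73  80  94 112  60  63  64  62  72  92  95  95
   95  96  97  95 103]]
```

Call:
carry_out([
  [[0.008,-0.0013,-0.0005,0,0,0],[0.01,0,0,0,0,0],[0.01,0,0,0,0,0],[0.01,0,0,0,0,0],[0.006,0,0,0,0,0],[0,0,0,0,0,0]],
])

```text
time: 14.7
eef_pos: [0.6216, 0.1143, 0.1646]
orientation: [0.663, -0.245, 0.664, 0.245]
contact_force: [-0.5, -0.6, -1.4]
opening: 0.0456
```

Run:
```python
from h import *
o=sensors.get_obs();P=pose();print(P,o["contact_force"],o["ft_torque"]);print(P[1].T@(np.array([.6211,.1153,.16])-P[0]))
```

```text
(array([0.6216, 0.1143, 0.1646]), array([[-0.0013, -0.6493,  0.7606],
       [-0.0003,  0.7606,  0.6493],
       [-1.    ,  0.0007, -0.0012]])) [-0.5216 -0.5821 -1.4149] [ 0.0687  0.0115 -0.0305]
[0.0046 0.0011 0.0003]
```

Call:
carry_out([
  [[0.002,0.0007,0,0,0,0],[0.002,0,0,0,0,0],[0.001,0,0,0,0,0],[0,0,0,0,0,0]],
])

```text
time: 15.2
eef_pos: [0.6216, 0.1149, 0.1603]
orientation: [0.664, -0.245, 0.663, 0.245]
contact_force: [-0.1, 0.1, -2.1]
opening: 0.0452
```

Call:
carry_out([
  [[0.001,0,0,0,0,0],[0.001,0,0,0,0,0],[0.001,0,0,0,0,0],[0,0,0,0,0,0]],
])

```text
time: 15.7
eef_pos: [0.6219, 0.1146, 0.1592]
orientation: [0.664, -0.245, 0.663, 0.244]
contact_force: [-2.4, -0.8, 6.5]
opening: 0.0453
```

Call:
carry_out([
  [[0.001,0,0,0,0,0],[0.001,0,0,0,0,0],[0,0,0,0,0,0]],
])

```text
time: 16.08
eef_pos: [0.6223, 0.1143, 0.1588]
orientation: [0.664, -0.245, 0.663, 0.244]
contact_force: [-2.8, -0.8, 13.7]
opening: 0.0457
```

Run:
```python
from h import *
o=sensors.get_obs();P=pose();print(P,o["contact_force"],o["ft_torque"])
```

```text
(array([0.6223, 0.1143, 0.1588]), array([[ 0.0028, -0.6491,  0.7607],
       [ 0.0001,  0.7607,  0.6491],
       [-1.    , -0.0017,  0.0022]])) [-2.7819 -0.7916 13.6907] [-0.3778  1.2309  0.0151]
```

Run:
```python
from h import *
P=pose();a=imaging.capture("wrist");cv2.imwrite("pics/w8.png",a);np.savez("w8.npz",p=P[0],R=P[1])
y=np.radians(-7);u=np.array([np.cos(y),np.sin(y)]);n=np.array([-u[1],u[0]]);ax=np.array([.6215,.1155])
for s in(-.006,.006):
  for r in(.045,.061):print("tab",s,r,proj("wrist",np.append(P[0][:2]-r*u+s*n,.126),P))
for s in(-.017,-.009,.009,.017):print("ear",s,proj("wrist",np.append(ax-.058*u+s*n,.111),P))
g=cv2.cvtColor(a,6);x,y=proj("wrist",np.append(P[0][:2]-.058*u,.12),P).astype(int)
print(x-48,y-40)
for r in g[y-40:y+44:3,x-48:x+50:3]:print(" ".join("%3d"%v for v in r))
```

```text
tab -0.006 0.045 [257.4705 194.364 ]
tab -0.006 0.061 [236.3848 173.8429]
tab 0.006 0.045 [272.571  180.3411]
tab 0.006 0.061 [251.5022 159.2056]
ear -0.017 [233.7577 181.156 ]
ear -0.009 [242.8932 172.3538]
ear 0.009 [264.0648 151.9545]
ear 0.017 [273.7594 142.6136]
202 128
 76  71  70  71  76  82  86  86  86  82  77  69  70  83  86  87  82  70  67  63  63  68  97 154 155 155 157 159 157 152  95 110 104
 74  73  77  80  81  87  89  87  86  86  85  79  84  83  80  82  85  79  76  72  66 133 155 156 158 161 162 160 159 159 152 105 105
 76  73  74  80  83  89  97  92  88  92  94  90  89  75  73  81  87  85  78  72 181 160 161 158 173 164 164 163 161 161 160 172 153
 73  76  80  84  89  92  94  94  95  98 100  96  85  72  72  81  95  94  78 186 227 226 164 162 159 186 165 165 164 162 154 152 153
 63  75  88  93 100  96  94 100 104 109 111  99  85  81  82  86  95 153 186 248 247 247 238 158 162 158 188 165 166 161 153 153 155
 62  76  90 101 103  90  92 109 116 120 121 106  91  85  86  84 156 250 242 247 247 247 247 237 157 161 162 187 167 153 153 157 183
 67  76  92 100  98  91 105 117 
[... 2171 characters left out ...]
 118 123 124 124 125 123 139 162 180 194
 80  70  66  72  79  86  80  77  86  91  86  87  84  83 194 248 247 247 223 158 156  96 121 122 123 124 125 150 176 190 195 195 197
 77  73  76  76  77  84  90  82  84  87  82  83  93  98 242 247 247 248 149 136 108 121 121 123 124 148 175 191 193 192 193 195 196
 74  73  75  73  77  82  83  78  81  84  80  79  89  94 249 247 247 255  73 112 120 122 122 136 166 189 189 190 191 192 192 193 195
 74  73  72  76  78  81  80  79  80  79  74  79  84  83 252 247 249 151 113 120 122 121 152 181 188 187 188 189 190 191 193 193 194
 69  70  72  79  84  86  80  78  80  80  76  77  81  83 252 247 255 106 121 121 124 162 185 185 187 187 187 188 190 191 191 191 193
```

Run:
```python
from h import *
d=np.load("w8.npz");P=(d["p"],d["R"])
ya=np.radians(-7);u=np.array([np.cos(ya),np.sin(ya)]);n=np.array([-u[1],u[0]]);ax=np.array([.6215,.1155])
def T(l,z):
    q=np.array([plane("wrist",p,z,P)[:2]-ax for p in l]);return (np.c_[q@u,q@n]*1000).round(1).tolist()
print("tab lo",T([(246.5,177.5),(249.5,180.5),(252.5,183.5)],.126))
print("tab up",T([(262,167),(265,170),(268,173),(271,176)],.126))
print("tab end",T([(253,163),(243,172)],.126))
for z in (.106,.109):
  print("ear lo outer",T([(228,174),(231,178),(235,182),(238,185)],z),"ear up outer",T([(265.5,137.5),(268.5,140),(271,143),(274,146)],z))
  print("ear lo inner",T([(238,168),(241,171),(241,173)],z),"ear up inner",T([(258,145.5),(261,148.5),(264,151.5),(267,154.5)],z))
print("lid/TCP",T([proj("wrist",np.append(P[0][:2],.12),P)],.12))
```

```text
tab lo [[-54.9, -4.5], [-52.6, -4.6], [-50.3, -4.6]]
tab up [[-53.2, 6.0], [-51.0, 6.0], [-48.7, 6.0], [-46.4, 6.0]]
tab end [[-58.1, 4.0], [-58.3, -3.7]]
ear lo outer [[-63.4, -18.2], [-60.4, -18.7], [-57.0, -18.8], [-54.5, -18.8]] ear up outer [[-63.3, 14.5], [-61.1, 14.8], [-58.9, 14.6], [-56.4, 14.7]]
ear lo inner [[-61.8, -10.9], [-59.3, -10.9], [-58.4, -11.9]] ear up inner [[-63.0, 7.9], [-60.6, 7.9], [-58.1, 7.9], [-55.7, 8.0]]
ear lo outer [[-63.3, -17.0], [-60.4, -17.5], [-57.1, -17.6], [-54.6, -17.7]] ear up outer [[-63.3, 15.2], [-61.1, 15.4], [-58.9, 15.2], [-56.5, 15.3]]
ear lo inner [[-61.8, -9.9], [-59.3, -9.9], [-58.5, -10.8]] ear up inner [[-63.0, 8.6], [-60.6, 8.6], [-58.2, 8.7], [-55.7, 8.7]]
lid/TCP [[0.9, -1.1]]
```

Call:
carry_out([
  [[0.001,0.0005,-0.0006,0,0,0],[0.001,0,0,0,0,0],[0,0,0,0,0,0]],
])

```text
time: 16.5
eef_pos: [0.6224, 0.1141, 0.1581]
orientation: [0.665, -0.245, 0.662, 0.244]
contact_force: [-3.8, -1.2, 18.1]
opening: 0.0454
```

Run:
```python
from h import *
o=sensors.get_obs();P=pose();print(P,o["contact_force"],o["ft_torque"])
```

```text
(array([0.6224, 0.1141, 0.1581]), array([[ 0.0053, -0.6488,  0.7609],
       [ 0.0004,  0.7609,  0.6488],
       [-1.    , -0.0031,  0.0043]])) [-3.7541 -1.2098 18.0869] [-0.2784  1.2686  0.0316]
```

Call:
carry_out([
  [[0.001,0.0003,-0.0003,0,0,0],[0.001,0,0,0,0,0],[0,0,0,0,0,0]],
])

```text
time: 16.88
eef_pos: [0.6214, 0.1147, 0.1537]
orientation: [0.665, -0.245, 0.662, 0.244]
contact_force: [-1.1, -1.4, 1.8]
opening: 0.045
```

Run:
```python
from h import *
o=sensors.get_obs();P=pose();print(P,o["contact_force"],o["ft_torque"])
```

```text
(array([0.6214, 0.1147, 0.1537]), array([[ 0.0038, -0.649 ,  0.7608],
       [ 0.0007,  0.7608,  0.649 ],
       [-1.    , -0.002 ,  0.0034]])) [-1.0986 -1.4125  1.7586] [-0.0612  0.1631 -0.026 ]
```

Call:
carry_out([
  [[0.0015,0,0,0,0,0],[0.0015,0,0,0,0,0],[0.0015,0,0,0,0,0],[0.001,0,0,0,0,0],[0,0,0,0,0,0]],
])

```text
time: 17.5
eef_pos: [0.6203, 0.1147, 0.146]
orientation: [0.663, -0.245, 0.663, 0.245]
contact_force: [-0.4, -0.7, 2.8]
opening: 0.0456
```

Call:
carry_out([
  [[0.0015,0,0,0,0,0],[0.0015,0,0,0,0,0],[0.001,0,0,0,0,0],[0,0,0,0,0,0]],
])

```text
time: 18.0
eef_pos: [0.6204, 0.1147, 0.1429]
orientation: [0.664, -0.245, 0.663, 0.245]
contact_force: [-2.4, -1.1, 7.6]
opening: 0.0456
```

Call:
carry_out([
  [[0.0015,0,0,0,0,0],[0.001,0,0,0,0,0],[0,0,0,0,0,0],[0,0,0,0,0,0]],
])

```text
time: 18.5
eef_pos: [0.6204, 0.1147, 0.1428]
orientation: [0.664, -0.245, 0.663, 0.245]
contact_force: [-6.6, -0.8, 18.7]
opening: 0.0453
```

Run:
```python
from h import *
for n in("wrist","side","scene"):
  P=pose();a=imaging.capture(n);cv2.imwrite(f"pics/end_{n}.png",a)
  if n=="wrist":np.savez("w9.npz",p=P[0],R=P[1]);A=a;Q=P
o=sensors.get_obs();print(P,o["contact_force"],o["ft_torque"],o["time"])
m=((A.min(2)>170)).astype(np.uint8);m[:255]=0;m[350:]=0;m[:,:270]=0;m[:,370:]=0
k=max(cv2.findContours(m,0,2)[0],key=cv2.contourArea);e=cv2.fitEllipse(k);print(e,plane("wrist",e[0],.171,Q))
ya=np.radians(-7);u=np.array([np.cos(ya),np.sin(ya)]);g=cv2.cvtColor(A,6);x,y=proj("wrist",np.append(Q[0][:2]-.058*u,.11),Q).astype(int);print(x-36,y-36)
for r in g[y-36:y+36:3,x-36:x+36:3]:print(" ".join("%3d"%v for v in r))
```

```text
(array([0.6204, 0.1147, 0.1428]), array([[ 0.0012, -0.6493,  0.7605],
       [ 0.0006,  0.7605,  0.6493],
       [-1.    , -0.0003,  0.0013]])) [-6.1216 -1.8984 17.3542] [-0.474   1.4276 -0.0373] 18.65
((321.2994689941406, 303.9962158203125), (86.97737121582031, 99.85164642333984), 88.36076354980469) [0.6204 0.1159 0.171 ]
212 134
 82  86  87  86  84  82  78  73  81  84  82  85  85  76  72  68  68  66 133 156 155 154 157 160
 86  92  93  88  87  88  89  87  89  78  75  82  86  82  79  75  74 144 156 156 158 161 163 162
 87  94  95  90  93  96  96  93  83  67  72  81  91  92  78  74 187 171 159 159 178 164 164 164
 95  92  94  97  99 103 102  94  82  77  76  82  95  95  83 204 212 229 162 162 158 197 164 165
 99  90  99 108 111 117 111  98  86  84  85  87  92 122 157 244 247 245 212 161 162 157 198 166
 93  88 106 117 119 122 118 107  93  85  84  81 186 250 232 247 247 247 246 209 161 161 157 195
 94 103 118 113 115 112 108 119 115  95  77 186 250 254 233 247 247 247 247 246 206 162 161 158
108 115 120 112 110 107 104 115 121 113 196 249 255  88  79 253 247 247 247 247 246 202 162 162
[... 836 characters left out ...]
 192 198 199 173  86  81  81
 67  71  81  89 255 247 247 247 247 242 175 164 163 154 181 182 186 167  81  81  89  80  81  80
 71  75  83  95 117 253 247 247 247 247 243 181 163 164 188 179 185  77  82  85  80  80  81 107
 80  77  84  85  87 109 254 247 247 247 247 241 232 253 249 200  94  80  83  80  80 108 122 121
 80  78  79  79  79  84 106 255 247 247 247 247 228 247 247 255 114 142 104  90 119 122 123 123
 74  74  76  78  79  82  91  87 255 248 248 242 248 247 249 128 163 130 106 121 121 124 124 128
 74  74  76  78  81  86  86  78  70 189 182 247 247 247 251 139 110 114 120 122 122 124 154 180
 81  78  75  78  89  89  86  83  79  78 199 247 247 247 255  84 118 119 121 123 142 172 190 190
```

Run:
```python
from station import ticket,sensors
print(ticket.close_job());o=sensors.get_obs();print(o["time"],o["eef_pos"],o["contact_force"])
```

```text
the job is handed in; nothing more can be done
None
the job is handed in; nothing more can be done
```

The cinnamon is in the grinder cup, the grinding lid is snapped on, and I handed the job in at about 18.7 s with the arm still pressing the lid home. No verdict was reported.

**How it went**
- I took the cinnamon from the tray, let it go inside the cup and saw it lying there in the wrist picture.
- I took the lid by its grip, turned it about 30° to the slot's yaw of about -7° and pressed it down.
- The catches gave way at about 18 N on the wrist, and the force then fell to about 2 N.

**Last checks**
- **Height:** the tool tip was at 142.8 mm. The lid was gripped with its underside 49.8 mm below the tip, so it is 93.0 mm up, which is home.
- **Stop reached:** when I pressed further, the force rose from 7.6 N to about 18 N with no more travel.
- **Alignment:** in the pixel values of the last wrist picture the tab lies between the ears. The tool was tilted about 0.001 rad. The lid axis is within about 1.5 mm of the measured grinder axis.

**What disagreed or stayed unchecked**
- The arm started at y = +0.63, on the left and far from the tank, not to the right of its front as the text says.
- One rough reading of the grinder's yaw gave -15°, and I dropped it. Later readings from the switch, pin, ears and balls agreed on -6.4 to -7.1°.
- A side force of about 6 N along -x remained while pressing.
- The switch travel could not be read directly.
- I never drove into the storage lid, jars or mug, but I did not measure them again at the end.

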